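Drop the used cartridge case through the return-box flap

TASK

The red case holds used needle cartridges: without picking it up, push it along the deck with your fingertips, through the yellow gravity flap in front of it, until it slides down inside the return box. Then draw back so that the flap swings fully shut behind it. Leave the blue case, the flap in front of it and everything else on the table undisturbed.

Things in the scene. Friction and masses are not known exactly. Their poses are not given: they have to be found in the camera images.
- bin: Fixed blue return box with a raised aluminium loading deck on the robot's side. Origin: table level, in the plane of the closed flaps, midway between the two lanes; x points from the deck through the flaps into the box, y left. Deck: level, top 60 mm above the table, y -165 to 165 mm, from x = -205 to +10 mm. Lane centres y = +71 and -71 mm. Back wall x = 165 mm. Turned up to 0.3 rad.
- lip (a point): Middle of the deck's inner edge, 10 mm beyond the flap plane, at deck height. From here a 45 degree steel ramp leads down to the box's floor, 4 mm above the table. A case whose middle is well beyond this edge tips and slides down by itself. On the deck a rail 6 mm wide and 6 mm high (y = 0) splits the lanes; rims 6 mm wide and 12 mm high run along its outer sides.
- hinge_rod (a point): Middle of the steel rod (8 mm thick, along the box's y) from which both flaps hang, 54 mm above the deck, in the flap plane. Behind it a clear flat roof, top 58 mm above the deck, covers the box. Posts of that height and 10 mm thick stand beside and between the openings. So fingers pointing straight down can go forward only up to about 6 mm short of the flap plane, which is far enough.
- opening_left (a point): Opening of the left lane, 116 mm wide and 50 mm high: this point is its centre at deck height (y = +71 mm of the box), in the plane of the closed flap; axes as the box.
- opening_right (a point): Opening of the right lane, 116 mm wide and 50 mm high: this point is its centre at deck height (y = -71 mm of the box), in the plane of the closed flap; axes as the box.
- flap_left (a joint): Yellow flap (108 mm wide, 52 mm tall, 3 mm thick, 50 g) hanging from the hinge rod over the left opening, 2 mm clear of the deck. Angle in rad: 0 hangs shut, grows as the lower edge swings inward, up to 1.45. It falls shut by itself in well under a second; a case pushed against it opens it.
- flap_right (a joint): The same flap over the right opening; same values.
- red_case_center (a point): Centre (12 mm above its underside) of the loose red cartridge case with a white label on top, a closed block 72 mm long (its x), 48 mm wide (its y), 24 mm high (z), about 120 g. It lies flat on the deck in the left or the right lane, centre 95 to 120 mm in front of the flap, its x within 0.2 rad of the box's x.
- blue_case_center (a point): Centre (12 mm above its underside) of the loose blue case, of the same shape and size, lying in the other lane. To be left where it is.
- ink_pot: Small loose green ink pot, 28 mm across, 36 mm high, on the deck at the front corner outside the left lane, about x = -165 mm, y = +140 mm of the box; origin at the centre of its underside. Bystander.
- rinse_cup: Loose white plastic cup, 74 mm across, 85 mm high, on the table to the left of the box; origin at its underside. Bystander.
- soap_bottle: Loose green bottle, 60 mm across, 170 mm high, on the table to the left; origin at its underside. Bystander.
- tattoo_pen: Loose dark pen-shaped tattoo machine, 125 mm long, 38 mm high, lying on two rubber feet on the table to the left; origin at table height under its middle. Bystander.
- ink_black: Loose black ink bottle, 36 mm across, 85 mm high, on the table to the right; origin at its underside. Bystander.
- ink_violet: Loose violet ink bottle, 36 mm across, 85 mm high, on the table to the right; origin at its underside. Bystander.
Not all that is in view belongs to the job. There is more than one size of the part that bears red_case_center; the job needs the middle-sized.

How it is judged:
By the outcome, as a careful person would: the job done as asked, in the order asked, and still so for the second after the job is handed in, with the robot touching nothing.
It also fails if it takes over 35 s, if anything falls off the work surface, if the arm or the gripper's body presses on something with over 40 N, if the wrist force passes 120 N, or if a joint passes its speed limit or range.

ROBOT

A 6-joint arm with a two-finger parallel gripper is mounted at the origin on the work surface. World frame = base frame: x ahead of the robot, y to its left, z up, the work surface at z = 0. Lengths are in mm, angles in rad, forces in N, time in s.
With the tool pointing down it reaches from about 350 to 975 mm from the base axis. Payload 7.1 kg.
Tool frame: the origin (TCP) lies at the centre of the arm's flange, where the gripper is bolted on; the fingertips stand 182 mm ahead of it and the grasp point (between the pads) lies 163 mm ahead of it; z points along the fingers, y is the line along which they close (so a half turn about z gives the same grasp; the last joint's range is limited). The gripper opens to 88 mm and grips with 3 to 60 N. Pads are 20 mm wide; open, the fingers measure 115 mm over their backs; the gripper's body (75 mm by 178 mm) begins 61 mm behind the grasp point.
Start: joints at [1.107, 0.423, 1.63, -0, 1.089, -0.019], TCP at [268.891, 564.184, 404.675] pointing down, gripper open.
Joint ranges: [-3, 3], [-0.9, 2.11], [0.09, 2.58], [-1.31, 4.45], [0.11, 2.69], [-2.54, 2.54]. Speed limits (rad/s): [2.39, 2.39, 3.01, 3.14, 3.14, 3.14].

INTERFACE

Orientations are given as a rotation vector (axis times angle).
In Python, from workcell import readout, get_image, ctrl gives the robot as it stands.
- The arm moves only by the tool step_arm, never from a script. Its argument "targets" is a list that holds one entry, the list of rows, each a list of 7 numbers: the shift along the world's x, y, z as a fraction of full scale, then the turn, a rotation vector about the world's x, y, z as a fraction of full scale, then the opening, from 0 (shut) to 1 (fully open). In form: [[[dx, dy, dz, wx, wy, wz, claw], ...]]. A call has exactly 5 rows; each row shifts and turns the commanded pose from where the row before left it; what a row does not reach is not made up. Full scale, the value 1, is 0.05 m for a shift and 4 degrees for a turn. A row lasts 1/8 s, in which the tool goes at most 62.5 mm and 10.7 degrees, less where a joint would pass 70% of its speed; a pose out of reach is approached as far as the arm can. A call with a number of a shift or a turn outside -1 to 1 is refused whole. A call with a gripper value outside its range is refused whole. The fingers move at their own pace and stop on an object; the grip force is fixed at half the most. Time passes only in rows, so rows that do not move let the fingers close, or fill a call up. It gives the time, the measured TCP pose, the force, the opening and the grip force at its end, in the units of the state.
- readout.get_obs(): the state, without advancing time (a new reading comes with each control period).
- get_image(name): name is "side" or "top"; returns a dict with "pixels" (480x640x3 uint8, red, green, blue), "intrinsics" (3x3 intrinsics, pixels), "extrinsics" (4x4, takes a point from world to camera coordinates). Camera axes: x right, y down, z forward; pixel columns grow to the right and rows downward; lengths in mm; the calibration is good to about 2 mm. A picture is of the moment at which its call begins. There is no depth.
- ctrl.close_job(): hands the job in; it is judged then, once.
The state is a dict: "t": time; "qpos": joint angles; "qvel": joint speeds; "joint_torque": joint torques, N m; "ee_pos": TCP position; "orientation": TCP orientation; "ft_force": force on the tool from outside, world axes, zero at the start; "moment": the same for the moment, N m; "width": finger opening in mm; "grasp_force": force on a finger pad.
Only numpy, scipy, OpenCV 4.12 (cv2) and the standard library are available. Lean on these libraries where they do the work, as an engineer would, in place of code of your own. Each camera call takes 0.05 s, during which the arm holds its last target. There are 200 camera calls.

## Working session

There is one attempt and no reset: what is moved stays moved. The work goes in short steps, Python scripts to look and compute and a tool call to move; the robot and the scene stay as the last step left them, time stands still between calls to the robot, and variables do not carry over. Pictures are saved under pics/ and viewed, at most 10 in all, crops included, and the job is handed in when it is done.

Besides the shell and the picture viewer there is one more tool, called after ">>>" as name(argument=value, ...), one argument or row to a line, values as JSON. step_arm: Moves the arm, as the interface text tells. Shift numbers are shares of 0.05 m and turn numbers shares of 4 degrees, none past 1 either way. Its arguments: {"type":"object","properties":{"targets":{"type":"array"}},"required":["targets"]}

```bash
mkdir -p pics
python3 - <<'E'
from workcell import readout,get_image
import cv2,numpy as np
for n in("top","side"):
    d=get_image(n); cv2.imwrite(f"pics/{n}0.png",d["pixels"][:,:,::-1]); np.savez(f"{n}0.npz",**d); print(d["intrinsics"],d["extrinsics"])
o=readout.get_obs();print(o)
E
```

```text
[[461.28943261   0.         319.19351051]
 [  0.         461.28943261 235.30270101]
 [  0.           0.           1.        ]] [[-1.54041248e-02 -9.99783768e-01 -1.39688982e-02  7.07830608e+01]
 [-9.85427505e-01  1.75468191e-02 -1.69188481e-01  5.42463750e+02]
 [ 1.69397007e-01  1.11591360e-02 -9.85484717e-01  1.09454343e+03]
 [ 0.00000000e+00  0.00000000e+00  0.00000000e+00  1.00000000e+00]]
[[529.3268118    0.         319.92925886]
 [  0.         529.3268118  238.5213974 ]
 [  0.           0.           1.        ]] [[ 9.90485758e-01 -1.36816604e-01 -1.48047135e-02 -5.11863262e+02]
 [-8.88015671e-02 -5.53254913e-01 -8.28265225e-01  1.40854349e+02]
 [ 1.05129655e-01  8.21699591e-01 -5.60140641e-01  1.29239264e+03]
 [ 0.00000000e+00  0.00000000e+00  0.00000000e+00  1.00000000e+00]]
{'t': 0.1, 'qpos': array([ 1.10700296e+00,  4.23760421e-01,  1.63060896e+00, -1.23246379e-05,
        1.08860986e+00, -1.90066635e-02]), 'qvel': array([ 2.86384670e-04, -1.50027937e-03, -3.26324601e-03,  8.82899492e-04,
        7.83508182e-04,  5.40497571e-05]), 'joint_torque': array([ 4.77979938e-05, -5.45614743e+01, -2.74320942e+01,  6.44714548e-02,
        1.89144997e-02, -1.00570790e-05]), 'ee_pos': array([268.78391741, 563.97034275, 403.98357203]), 'orientation': array([-6.92844622e-01, -3.06391093e+00,  2.11878168e-03]), 'ft_force': array([ 0.5992509 , -0.30478043,  0.03721462]), 'moment': array([-0.02761542, -0.00765364, -0.06939678]), 'grasp_force': 0.0, 'width': 87.56582876032371}
```

View pics/top0.png

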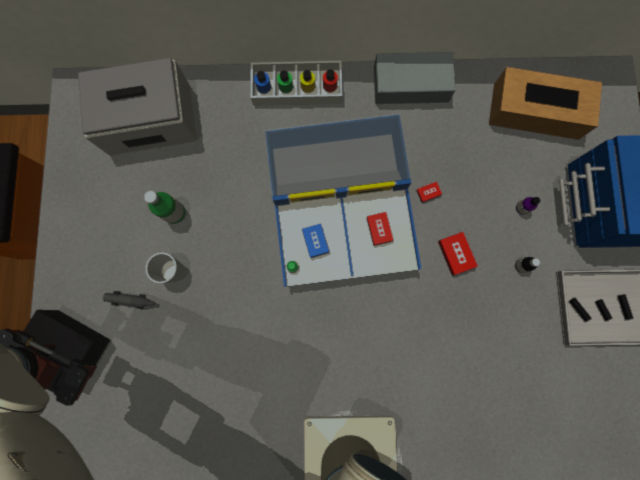

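View pics/side0.png

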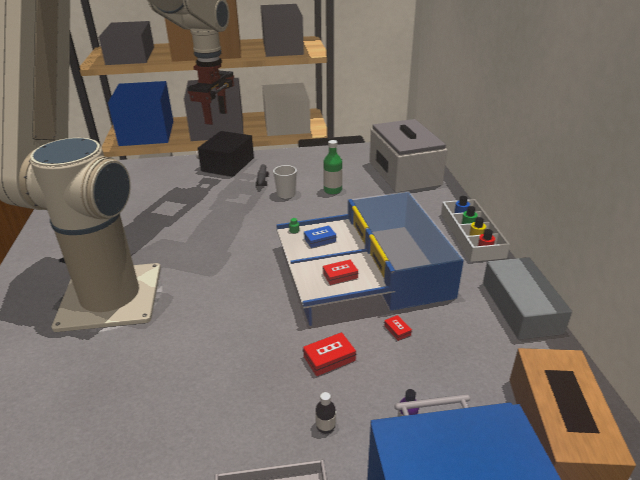

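Red cases in the top view: (379,228) on the deck in the right lane, (458,254) larger on the table, and (430,192) smaller on the table. The one at (379,228) fits: it is middle-sized, on the deck and in front of a flap. I'll confirm it in an enlarged crop and measure it.

```bash
cat > h.py <<'E'
import numpy as np,cv2
def ray(d,uv,z):
    K,E=d["intrinsics"],d["extrinsics"];R,t=E[:3,:3],E[:3,3]
    uv=np.atleast_2d(np.array(uv,float));c=-R.T@t
    r=(R.T@np.linalg.inv(K)@np.c_[uv,np.ones(len(uv))].T).T
    return c+r*((z-c[2])/r[:,2])[:,None]
def proj(d,P):
    p=(d["extrinsics"][:3,:3]@np.atleast_2d(P).T).T+d["extrinsics"][:3,3]
    q=(d["intrinsics"]@p.T).T;return q[:,:2]/q[:,2:]
def masks(d):
    h=cv2.cvtColor(d["pixels"],cv2.COLOR_RGB2HSV);H,S,V=cv2.split(h)
    return dict(red=((H<8)|(H>172))&(S>150)&(V>60),blue=(H>100)&(H<125)&(S>120)&(V>60),yel=(H>20)&(H<35)&(S>150)&(V>80),white=(S<40)&(V>170))
E
python3 - <<'E'
from h import *
d=dict(np.load("top0.npz"));m=masks(d)
def rects(k,z,amin=40):
    n,l,s,c=cv2.connectedComponentsWithStats(m[k].astype(np.uint8))
    for i in range(1,n):
        x,y,w,h,a=s[i]
        if a<amin or not(240<x+w/2<490 and 100<y<300):continue
        cs,_=cv2.findContours((l==i).astype(np.uint8),cv2.RETR_EXTERNAL,cv2.CHAIN_APPROX_NONE)
        P=ray(d,max(cs,key=len)[:,0,:],z)[:,:2].astype(np.float32)
        r=cv2.minAreaRect(P);print(k,c[i].round(1),a,"ctr",np.round(r[0],1),"size",np.round(r[1],1),round(r[2],2))
        if k=="white":print(cv2.boxPoints(r).round(1).tolist())
rects("red",84);rects("blue",84);rects("yel",114);rects("white",60,500)
im=d["pixels"][105:295,255:480,::-1];cv2.imwrite("pics/crop.png",cv2.resize(im,None,fx=3.1,fy=3.1,interpolation=cv2.INTER_CUBIC))
E
```

```text
red [428.9 191.6] 247 ctr [ 640.3 -206.5] size [34.9 52.8] 20.28
red [379.4 228.5] 452 ctr [552.  -83.3] size [70.4 46.5] 11.9
red [458.  253.1] 788 ctr [ 489.1 -266.7] size [88.4 60.4] 18.96
blue [403.4 181.5] 65 ctr [ 666.5 -145.1] size [11.7 34.1] 7.28
blue [341.4 189.6] 46 ctr [649.    5.5] size [11.  23.1] 7.29
blue [413.  229.1] 179 ctr [ 551.2 -162.6] size [193.8   5.2] 6.45
blue [279.6 197.3] 64 ctr [632.5 155.4] size [10.9 34. ] 6.25
blue [346.8 239.2] 96 ctr [530.5  -3.9] size [175.7   3.1] 6.33
blue [280.4 246. ] 156 ctr [516.7 154.7] size [194.6   4.6] 6.3
blue [315.2 240.4] 465 ctr [525.8  71. ] size [70.8 46.3] 15.49
yel [371.4 185.9] 224 ctr [648.4 -64.2] size [ 11.8 107.5] 6.25
yel [311.6 193.4] 218 ctr [632.8  76.8] size [ 11.8 105.2] 6.48
```

View pics/crop.png

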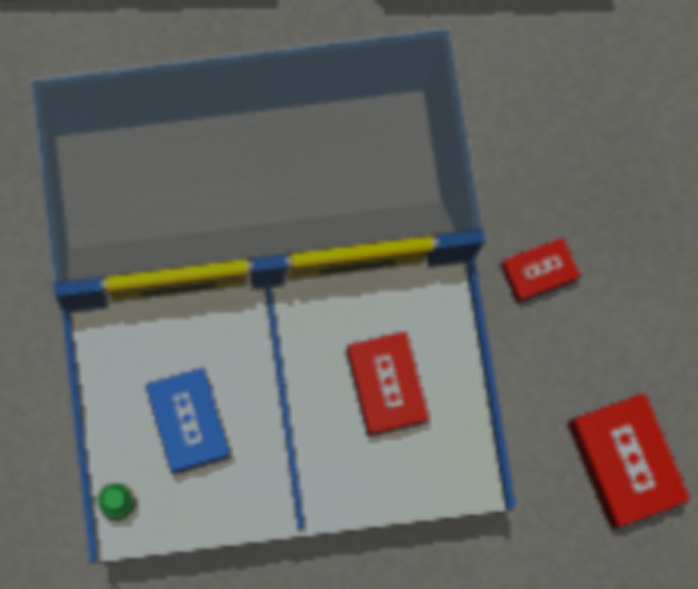

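The crop confirms it. The red case on the deck (crop 388,383) is the middle one at about 70x46 mm, against 53x35 and 88x60 for the other two.

- **Box:** origin about (640, 6.5), yaw 6.35°. The rim checks out at x = -105 and y = -161.
- **Red case:** box coordinates (-97, -79.5), yaw +5.6° relative to the box.
- **Pre-push TCP:** (495, -89), with the tool turned +31.9°.

>>> step_arm(
  targets=[
    [[0.226,-0.65,0,0,0,0.4,0.3],[0.226,-0.65,0,0,0,0.4,0.3],[0.226,-0.65,0,0,0,0.4,0.3],[0.226,-0.65,0,0,0,0.4,0.3],[0.226,-0.65,0,0,0,0.4,0.3]],
  ],
)

```text
t: 0.72
ee_pos: [325.5, 400.5, 404.4]
orientation: [-0.476, -3.105, 0.001]
ft_force: [0.4, 0.2, -0.7]
width: 41.4
grasp_force: 0.0
```

>>> step_arm(
  targets=[
    [[0.226,-0.65,0,0,0,0.4,0.3],[0.226,-0.65,0,0,0,0.4,0.3],[0.226,-0.65,0,0,0,0.4,0.3],[0.226,-0.65,0,0,0,0.4,0.3],[0.226,-0.65,0,0,0,0.4,0.3]],
  ],
)

```text
t: 1.35
ee_pos: [382.0, 238.0, 404.5]
orientation: [-0.258, -3.131, 0.0]
ft_force: [-0.8, 0.4, -0.0]
width: 26.6
grasp_force: 0.0
```

>>> step_arm(
  targets=[
    [[0.226,-0.65,0,0,0,0.4,0.3],[0.226,-0.65,0,0,0,0.4,0.3],[0.226,-0.65,0,0,0,0.4,0.3],[0.226,-0.65,0,0,0,0.4,0.3],[0.226,-0.65,0,0,0,0.4,0.3]],
  ],
)

```text
t: 1.98
ee_pos: [438.5, 75.6, 404.5]
orientation: [-0.039, -3.141, 0.0]
ft_force: [0.8, -0.2, -1.2]
width: 26.0
grasp_force: 0.0
```

>>> step_arm(
  targets=[
    [[0.226,-0.65,0,0,0,0.4,0.3],[0.226,-0.65,0,0,0,0.4,0.3],[0.226,-0.65,0,0,0,0.4,0.3],[0.226,-0.65,0,0,0,0.4,0.3],[0,0,0,0,0,0,0.3]],
  ],
)

```text
t: 2.6
ee_pos: [484.0, -54.8, 404.4]
orientation: [0.13, -3.139, 0.0]
ft_force: [-0.0, 0.6, -0.6]
width: 26.1
grasp_force: 0.0
```

>>> step_arm(
  targets=[
    [[0.214,-0.686,0,0,0,0.4,0.3],[0,0,-0.7,0,0,0,0.3],[0,0,-0.7,0,0,0,0.3],[0,0,-0.7,0,0,0,0.3],[0,0,-0.5,0,0,0,0.3]],
  ],
)

```text
t: 3.22
ee_pos: [493.5, -86.6, 273.2]
orientation: [0.178, -3.135, -0.001]
ft_force: [-0.2, -0.1, -0.7]
width: 26.7
grasp_force: 0.0
```

Run:
```python
from workcell import readout,get_image
from h import *
o=readout.get_obs();print(o['ee_pos'],o['orientation'],o['ft_force'])
a=get_image("top");b=get_image("side")
A=cv2.resize(a["pixels"][150:310,260:460],None,fx=2,fy=2);B=cv2.resize(b["pixels"][150:330,260:480],None,fx=2,fy=2)
c=np.zeros((360,840,3),np.uint8);c[:320,:400]=A;c[:360,400:840]=B
cv2.imwrite("pics/pre.png",c[:,:800,::-1])
```

```text
[493.52425682 -86.61048998 273.15404988] [ 1.78499277e-01 -3.13457171e+00 -1.10470231e-03] [-0.17447799 -0.10835677 -0.66265167]
```

View pics/pre.png

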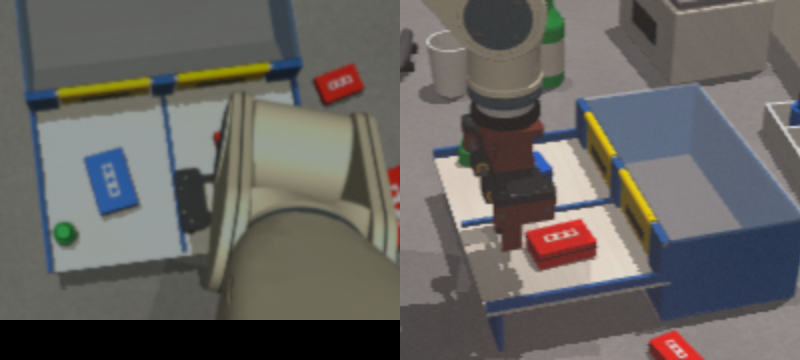

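The pre-push view shows the fingers behind the red case (side crop about 510,240 against 560,243). Both flaps are shut and the blue case and ink pot are unmoved. Next I lower and push.

>>> step_arm(
  targets=[
    [[0,-0.04,-0.3,0,0,0,0.3],[0,0,-0.2,0,0,0,0.3],[0,0,0,0,0,0,0.3],[0.1,0.011,0,0,0,0,0.3],[0.1,0.011,0,0,0,0,0.3]],
  ],
)

```text
t: 3.95
ee_pos: [504.9, -88.5, 250.2]
orientation: [-0.178, 3.135, -0.0]
ft_force: [0.4, -0.3, 1.5]
width: 26.2
grasp_force: 0.0
```

>>> step_arm(
  targets=[
    [[0.1,0.011,0,0,0,0,0.3],[0.16,0.018,0,0,0,0,0.3],[0.16,0.018,0,0,0,0,0.3],[0.16,0.018,0,0,0,0,0.3],[0.16,0.018,0,0,0,0,0.3]],
  ],
)

```text
t: 4.58
ee_pos: [541.9, -84.3, 249.6]
orientation: [0.179, -3.136, 0.0]
ft_force: [-1.6, -0.3, 1.0]
width: 26.6
grasp_force: 0.6
```

Run:
```python
from workcell import readout,get_image
from h import *
o=readout.get_obs();print(o['ee_pos'],o['orientation'],o['ft_force'])
b=get_image("side")
cv2.imwrite("pics/push.png",cv2.resize(b["pixels"][150:330,260:480,::-1],None,fx=3,fy=3))
```

```text
[541.87130628 -84.3131964  249.64658951] [ 1.78549615e-01 -3.13647035e+00  4.75528366e-05] [-1.56335822 -0.33858731  1.00923203]
```

View pics/push.png

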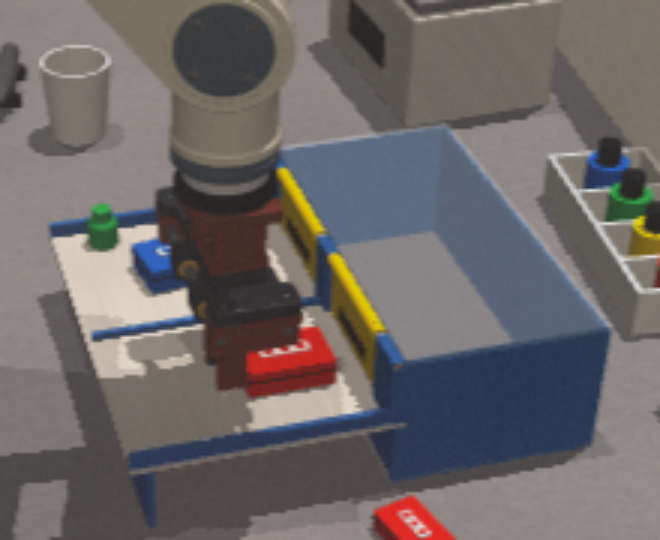

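The fingers bear squarely on the case (about 290,360 in the crop), and it is sliding straight toward the right flap. I'll continue.

>>> step_arm(
  targets=[
    [[0.16,0.018,0,0,0,0,0.3],[0.16,0.018,0,0,0,0,0.3],[0.16,0.018,0,0,0,0,0.3],[0.16,0.018,0,0,0,0,0.3],[0.16,0.018,0,0,0,0,0.3]],
  ],
)

```text
t: 5.25
ee_pos: [581.8, -79.8, 249.6]
orientation: [0.179, -3.136, 0.0]
ft_force: [-1.7, 0.3, 0.3]
width: 26.2
grasp_force: 0.5
```

>>> step_arm(
  targets=[
    [[0.16,0.018,0,0,0,0,0.3],[0.16,0.018,0,0,0,0,0.3],[0.16,0.018,0,0,0,0,0.3],[0.16,0.018,0,0,0,0,0.3],[0,0,0,0,0,0,0.3]],
  ],
)

```text
t: 5.88
ee_pos: [614.1, -76.2, 249.8]
orientation: [-0.179, 3.135, -0.0]
ft_force: [0.1, -0.6, -0.2]
width: 26.2
grasp_force: 0.0
```

Run:
```python
from workcell import readout,get_image
from h import *
o=readout.get_obs();print(o['ee_pos'],o['orientation'],o['ft_force'])
b=get_image("side")
cv2.imwrite("pics/push2.png",cv2.resize(b["pixels"][150:330,260:480,::-1],None,fx=3,fy=3))
```

```text
[614.10037394 -76.19757491 249.80090481] [-1.78728601e-01  3.13519628e+00 -3.03408990e-04] [ 0.14991067 -0.59370976 -0.24448958]
```

View pics/push2.png

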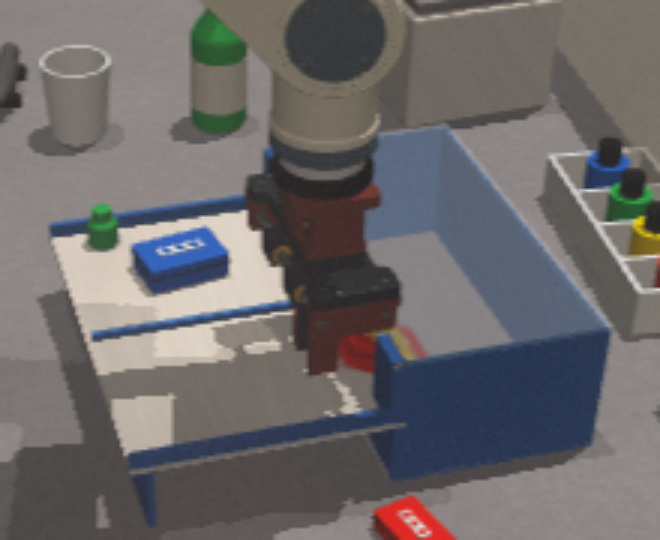

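The case (about 370,350) is lifting the flap, with its middle at the lip. About 17 mm of safe travel remains.

>>> step_arm(
  targets=[
    [[0.1,0.011,0,0,0,0,0.3],[0.12,0.013,0,0,0,0,0.3],[0.12,0.013,0,0,0,0,0.3],[0,0,0,0,0,0,0.3],[0,0,0,0,0,0,0.3]],
  ],
)

```text
t: 6.55
ee_pos: [630.2, -74.4, 249.6]
orientation: [0.178, -3.136, -0.0]
ft_force: [0.1, -1.1, 0.0]
width: 25.8
grasp_force: 0.0
```

Run:
```python
from workcell import readout,get_image
from h import *
o=readout.get_obs();print(o['ee_pos'],o['orientation'],o['ft_force'])
b=get_image("side")
cv2.imwrite("pics/push3.png",cv2.resize(b["pixels"][150:330,260:480,::-1],None,fx=3,fy=3))
```

```text
[630.18296244 -74.41131065 249.55309501] [ 1.78456127e-01 -3.13618351e+00 -9.80905730e-05] [ 0.12739328 -1.11172284  0.00638193]
```

View pics/push3.png

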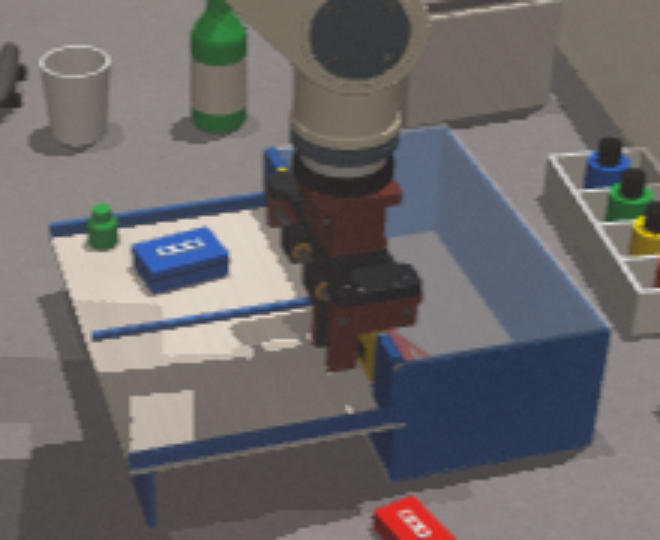

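The case has gone past the lip onto the ramp and the flap is dropping. I'll draw back and rise.

>>> step_arm(
  targets=[
    [[-0.3,-0.033,0,0,0,0,0.3],[-0.5,-0.055,0,0,0,0,0.3],[-0.7,-0.077,0,0,0,0,0.3],[-0.7,-0.077,0.2,0,0,0,0.3],[-0.6,-0.066,0.6,0,0,0,0.3]],
  ],
)

```text
t: 7.22
ee_pos: [487.2, -89.7, 288.8]
orientation: [0.178, -3.132, -0.002]
ft_force: [0.3, 1.4, 1.4]
width: 26.6
grasp_force: 0.0
```

>>> step_arm(
  targets=[
    [[-0.5,0,0.7,0,0,0,0.3],[-0.2,-0.5,0.7,0,0,0,0.3],[0,-0.6,0.3,0,0,0,0.3],[0,-0.6,0,0,0,0,0.3],[0,0,0,0,0,0,0.3]],
  ],
)

```text
t: 7.85
ee_pos: [454.3, -175.9, 374.8]
orientation: [-0.174, 3.136, -0.0]
ft_force: [-0.9, 0.1, -0.8]
width: 26.2
grasp_force: 0.0
```

Run:
```python
from workcell import readout,get_image
from h import *
o=readout.get_obs();print(o['t'],o['ee_pos'],o['ft_force'])
a=get_image("top");b=get_image("side")
A=cv2.resize(a["pixels"][110:300,255:465],None,fx=2,fy=2);B=cv2.resize(b["pixels"][150:340,270:460],None,fx=2,fy=2)
cv2.imwrite("pics/end.png",np.hstack([A,B])[:,:,::-1])
```

```text
7.85 [ 454.2704543  -175.85526112  374.84942712] [-0.94730885  0.13142115 -0.81383873]
```

View pics/end.png

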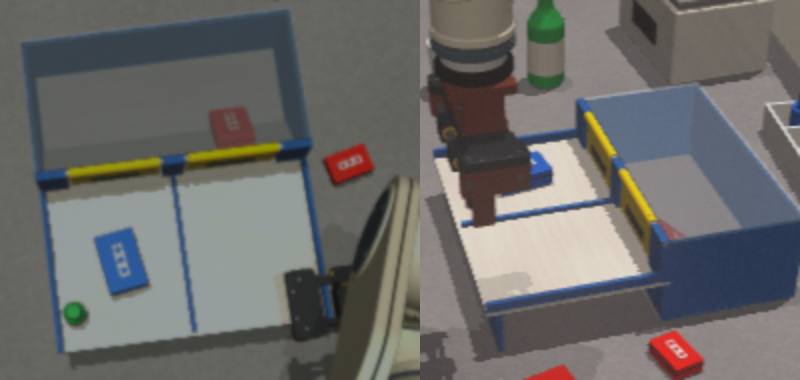

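The case is inside the box (top crop 232,127) and both flaps hang shut. The blue case and pot are unmoved. I'll wait briefly to see whether the case has come to rest.

>>> step_arm(
  targets=[
    [[0,0,0,0,0,0,0.3],[0,0,0,0,0,0,0.3],[0,0,0,0,0,0,0.3],[0,0,0,0,0,0,0.3],[0,0,0,0,0,0,0.3]],
  ],
)

```text
t: 8.57
ee_pos: [455.3, -174.7, 374.6]
orientation: [0.179, -3.136, -0.0]
ft_force: [0.2, 0.3, 0.1]
width: 26.7
grasp_force: 0.0
```

Run:
```python
from workcell import get_image
from h import *
a=get_image("top");d0=dict(np.load("top0.npz"))
x=cv2.imread("pics/end.png")[:,:420,::-1]
A=cv2.resize(a["pixels"][110:300,255:465],None,fx=2,fy=2)
print("case region diff",np.abs(A[80:170,190:270].astype(int)-x[80:170,190:270]).mean())
r=a["pixels"].astype(int);p=r[150:190,350:395];m=(p[...,0]>p[...,1]+35)&(p[...,2]<p[...,0]-35)&(p[...,1]<100)
v,u=np.nonzero(m);uv=np.c_[u+350,v+150];print(len(uv),uv.min(0),uv.max(0))
O=np.array([640,6.5]);c,s=np.cos(.111),np.sin(.111);R=np.array([[c,s],[-s,c]])
def pj(b,z):return proj(a,np.r_[R.T@np.array(b)+O,z]).round(1).tolist()
# predicted: case lying on ramp with lower edge at floor vs flat on floor
q=np.sqrt(.5)
for L in(0,72):
    xb,zb=66-L*q,4+L*q; print("ramp top surf",L,pj((xb+24*q,-79),zb+24*q))
print("flat on floor",pj((66,-79),28),pj((138,-79),28))
for n,b in(("blue",(270,210,300,270)),("pot",(280,255,300,280))):
    u0,v0,u1,v1=b
    u1=max(u1,u0);print(n,np.abs(a["pixels"][v0:v1,u0:u1].astype(int)-d0["pixels"][v0:v1,u0:u1]).mean())
```

```text
case region diff 0.35078703703703706
220 [361 164] [381 183]
ramp top surf 0 [[366.2, 164.9]]
ramp top surf 72 [[371.0, 177.9]]
flat on floor [[367.4, 170.3]] [[363.4, 143.9]]
blue 2.0348148148148146
pot 1.8366666666666667
```

The case is at rest with its lower edge at the foot of the ramp: predicted row 164.9, seen at 164. That is as far down as it slides, so I'm handing in.

```bash
python3 -c "
from workcell import ctrl
print(ctrl.close_job())"
```

```text
the job is handed in; nothing more can be done
None
```

I pushed the middle-sized red case through the right flap; it slid down inside the return box and rests at the foot of the ramp, with the flap shut, the arm clear, and the blue case, its flap and the ink pot undisturbed; I did not check the items on the table one by one.

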